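Dispense a grinding ball and hold it ready over the jar

ROBOT

A 7-joint arm with a two-finger parallel gripper is mounted at the origin on the work surface. World frame = base frame: x ahead of the robot, y to its left, z up, the work surface at z = 0. Lengths are in m, angles in degrees, forces in N, time in s.
With the tool pointing down it reaches from about 0.425 to 0.825 m from the base axis. Payload 3.6 kg.
Tool frame: the origin (TCP) lies midway between the tips of the shut fingers; the grasp point (between the pads) lies 19 mm behind it; z points along the fingers, y is the line along which they close (so a half turn about z gives the same grasp; the last joint's range is limited). The gripper opens to 93 mm and grips with 3 to 60 N. Pads are 15 mm wide; open, the fingers measure 128 mm over their backs; the gripper's body (75 mm by 188 mm) begins 65 mm behind the grasp point.
Start: joints at [-73.539, 35.231, -0.722, 81.555, 0.464, 63.22, -2.315], TCP at [0.201, 0.618, 0.219] pointing down, gripper open.
Joint ranges: [-178.69, 178.69], [-17.37, 117.87], [-77.05, 75.6], [15.02, 138.74], [-78.02, 258.01], [0.78, 113.62], [-162.83, 162.83]. Speed limits (degrees/s): [159.86, 159.86, 180, 180, 180, 180, 180].

INTERFACE

Orientations are given as a 3x3 rotation matrix whose columns are the frame's x, y, z axes.
In Python, from plant import ctrl gives the robot as it stands.
- The arm moves only by the shell command python3 inch.py 'ROWS' [OPENING]. ROWS is a JSON object with one list for each field, all of the same length, 1 to 5, a row being the entries at one place: dx, dy, dz (the shift in m), rx, ry, rz (a rotation vector in degrees); each row shifts and turns the commanded pose from where the row before left it, along the tool's axes as they then stand; what a row does not reach is not made up. A row lasts 1/8 s, in which the tool goes at most 0.0625 m and 10.7 degrees, less where a joint would pass 70% of its speed; a pose out of reach is approached as far as the arm can. OPENING is the opening from 0.0 (shut) to 1.0 (fully open), set as the command begins (- or left out keeps the last). The fingers move at their own pace and stop on an object; the grip force is fixed at half the most. Time passes only in rows, so rows that do not move let the fingers close. It prints the time, the measured TCP pose, the force, the opening and the grip force at its end. Input that does not fit is refused with a message, and nothing moves.
- ctrl.get_obs(): the state, without advancing time (a new reading comes with each control period).
- ctrl.grab_frame(name): name is "scene" or "side" or "wrist"; returns (picture, depth): 420x560x3 uint8, red, green, blue; 420x560 float32, m along the optical axis (not along the pixel's ray), 0 where there is no reading.
- ctrl.calibration(name): a dict with "K" (3x3 intrinsics, pixels), "dist" ([k1, k2, p1, p2, k3] as OpenCV has them; the pictures are not rectified), "pose" (4x4, takes a point from camera to world coordinates). Camera axes: x right, y down, z forward; pixel columns grow to the right and rows downward; lengths in m; the calibration is good to about 2 mm. A picture is of the moment at which its call begins: read the wrist's pose just before it. calibration takes no time and is no camera call; for the wrist camera it gives the pose at the moment of the call.
- ctrl.job_done(): hands the job in; it is judged then, once.
The state is a dict: "t": time; "joint_pos": joint angles; "joint_velocities": joint speeds; "effort": joint torques, N m; "eef_pos": TCP position; "eef_rot": TCP orientation; "wrist_force": force on the tool from outside, world axes, zero at the start; "ft_torque": the same for the moment, N m; "opening": opening from 0.0 (shut) to 1.0 (fully open); "finger_force": force on a finger pad.
Only numpy, scipy, OpenCV 4.12 (cv2) and the standard library are available. Lean on these libraries where they do the work, as an engineer would, in place of code of your own. Each camera call takes 0.05 s, during which the arm holds its last target. There are 200 camera calls.

TASK

Press the ball dispenser's plunger all the way down to its stop so that the steel grinding ball rolls down the chute into the tray. Then lift the tray out by its fin, carry it level so that the ball stays in its pocket, and finish holding it still and level with the ball over the middle of the steel grinding jar's mouth, the tray's underside about 5 cm above the jar's rim. Do not let go or tip the ball in, and do not shove the jar, beaker, dish or tube rack.

Things in the scene. Friction and masses are not known exactly. Their poses are not given: they have to be found in the camera images.
- dispenser: White ball dispenser fixed to the bench, plate 100 x 240 x 6 mm. Origin on the bench; its y axis runs along the chute, uphill; yaw within 0.45 rad. Tray nest (rails 5 mm high, 2 mm play) centred at y = -65 mm. Grey chute, 24 mm wide, 6 degrees, from y = 80 down to its open end at y = 13 mm, over the tray's pocket rim. Bridge at y = 50 mm: 82 mm wide (x), 84 mm high; only the plunger is higher.
- plunger (a joint): Travel of the spring plunger: 0 = up, 0.014 m = fully down at its stop. Spring force about 3 N at the start, 7 N at the stop; it springs back when released. It is a frame straddling the chute with a bar that holds the ball back; fully down the bar is under the chute's floor and the ball rolls into the tray's pocket within about a second: keep it down that long.
- plunger_head (a point): Centre of the top face of the plunger's black round head, 36 mm across; 108 mm above the bench when up. It is pressed straight down.
- tray: Loose aluminium tray, about 0.2 kg, 60 mm (x) x 150 mm (y), plate 6 mm thick, two round pockets at y = +53 and -53 mm, upright black fin in the middle. Origin: centre of its underside, 6 mm above the bench in the nest. Axes start nearly parallel to the dispenser's. It lifts straight up out of the nest.
- tray_fin (a point): Centre of the top edge of the tray's black fin, 51 mm above the tray's underside. The fin is 14 mm thick (along the tray's x), 40 mm long (along y), 45 mm tall above the plate: grip it from above across its thickness. The tray's balance point is under it.
- tray_pocket (a point): Centre of the floor of the tray's pocket next to the chute, at tray (0, 53, 6) mm. The pocket is a ring 34 mm wide inside, 40 mm outside, its rim 6 mm above the floor.
- ball_center (a point): Centre of the steel grinding ball, 20 mm across, 33 g, lying loose in the chute behind the plunger's bar at the start.
- jar: Open steel grinding jar, loose, 0.7 kg, 72 mm across (foot 76 mm), 60 mm high, wall 5 mm. Origin: centre of its underside. It may change places with the beaker.
- jar_mouth (a point): Centre of the grinding jar's mouth, level with its rim, 60 mm above the bench; mouth 62 mm wide inside.
- beaker: Loose glass beaker, 66 mm across, 80 mm high; stays where it is. Origin: centre of its underside.
- dish: Loose clear lidded dish, 63 mm across, 18 mm high; stays where it is. Origin: centre of its underside.
- rack: Green wire rack full of white-capped tubes, 96 mm (x) x 194 mm (y), 128 mm high, to the left; stays where it is. Origin: centre of its underside.

How it is judged:
By the outcome, as a careful person would: the job done as asked, in the order asked, and still so for the second after the job is handed in, while the arm keeps its last pose, push and grip.
It also fails if it takes over 58 s, if anything falls off the work surface, if the arm or the gripper's body presses on something with over 40 N, if the wrist force passes 120 N, or if a joint passes its speed limit or range.

## Working session

There is one attempt and no reset: what is moved stays moved. The work goes in short steps, Python scripts to look and compute and a shell command to move; the robot and the scene stay as the last step left them, time stands still between calls to the robot, and variables do not carry over. Pictures are saved under pics/ and viewed, at most 10 in all, crops included, and the job is handed in when it is done.

```bash
ls; mkdir -p pics; cat > h.py <<'E'
import numpy as np, cv2
from plant import ctrl
def grab(n):
    c=ctrl.calibration(n); im,d=ctrl.grab_frame(n)
    return im,d,c
def ray(c,uv):
    K=np.array(c["K"],float);P=np.array(c["pose"])
    p=cv2.undistortPoints(np.array([[uv]],float),K,np.array(c["dist"],float))[0,0]
    return P[:3,3],P[:3,:3]@np.array([p[0],p[1],1.])
def onplane(c,uv,z):
    o,r=ray(c,uv); return o+r*(z-o[2])/r[2]
def atdepth(c,uv,d):
    o,r=ray(c,uv); return o+r*d
def cloud(c,d):
    K=np.array(c["K"],float);P=np.array(c["pose"])
    v,u=np.mgrid[:d.shape[0],:d.shape[1]]
    p=cv2.undistortPoints(np.stack([u,v],-1).reshape(-1,1,2).astype(float),K,np.array(c["dist"],float)).reshape(d.shape+(2,))
    X=np.concatenate([p,np.ones(d.shape+(1,))],-1)*d[...,None]
    return X@P[:3,:3].T+P[:3,3]
def tri(c1,a,c2,b):
    o1,r1=ray(c1,a);o2,r2=ray(c2,b)
    s=np.linalg.lstsq(np.stack([r1,-r2],1),o2-o1,rcond=None)[0]
    p,q=o1+s[0]*r1,o2+s[1]*r2
    return (p+q)/2,np.linalg.norm(p-q)
E
python3 - <<'E'
from h import *
import pickle
o=ctrl.get_obs(); print(o["t"],o["eef_pos"],o["eef_rot"].round(3) if hasattr(o["eef_rot"],'round') else o["eef_rot"])
D={}
for n in("scene","side","wrist"):
    D[n]=grab(n); cv2.imwrite(f"pics/{n}0.png",D[n][0][...,::-1]); print(n,np.round(D[n][2]["pose"],3).tolist())
pickle.dump(D,open("d0.pkl","wb"))
E
```

```text
inch.py
pics
plant.py
0.0 [0.20038824 0.61749948 0.21746889] [[-0.951  0.309 -0.001]
 [ 0.309  0.951 -0.002]
 [-0.    -0.003 -1.   ]]
scene [[-0.182, 0.597, -0.781, 1.689], [0.983, 0.112, -0.144, 0.307], [0.001, -0.794, -0.608, 0.992], [0.0, 0.0, 0.0, 1.0]]
side [[-0.988, -0.1, 0.12, 0.411], [-0.156, 0.644, -0.749, 0.815], [-0.003, -0.759, -0.652, 0.703], [0.0, 0.0, 0.0, 1.0]]
wrist [[0.309, 0.915, 0.259, 0.129], [0.951, -0.297, -0.086, 0.642], [-0.002, 0.273, -0.962, 0.383], [0.0, 0.0, 0.0, 1.0]]
```

View pics/scene0.png

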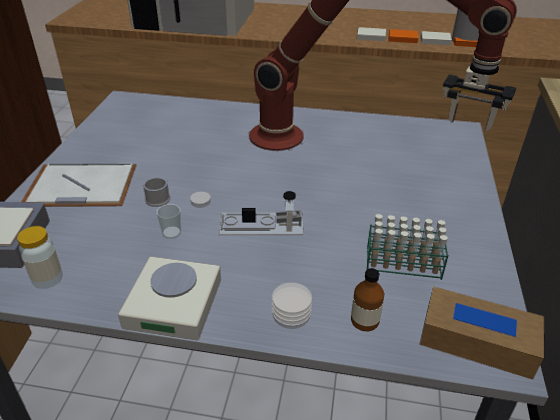

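View pics/side0.png

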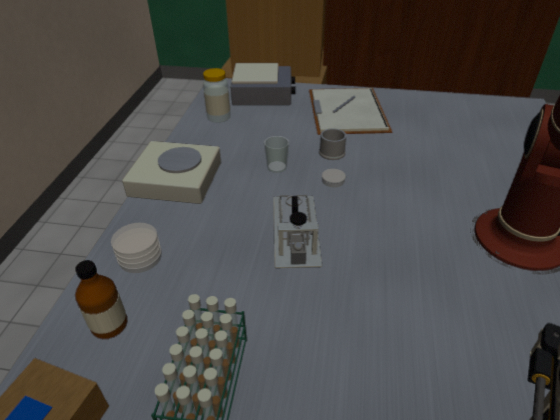

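The scene view shows the fin at about (249,214), plunger head (290,196), jar (157,191), beaker (170,220) and dish (200,198). In the side view the head is at (298,218), the fin at (295,203) and the jar at (333,144). Next I'll triangulate these.

```bash
python3 - <<'E'
from h import *
import pickle
D=pickle.load(open("d0.pkl","rb"))
C={n:cloud(D[n][2],D[n][1]) for n in("scene","side")}
def blobs(n,x0,y0,x1,y1):
    im=D[n][0]; m=np.zeros(im.shape[:2],np.uint8); m[y0:y1,x0:x1]=(im[y0:y1,x0:x1].max(-1)<50)
    k,l,s,ce=cv2.connectedComponentsWithStats(m)
    for i in range(1,k):
        if s[i,4]>8:
            P=C[n][l==i]; P=P[D[n][1][l==i]>0]; z=P[:,2]; T=P[z>np.percentile(z,98)-.006] if len(P) else P
            print(n,s[i],ce[i].round(1),"top",T.mean(0).round(4),"zmax",z.max().round(4),len(T))
blobs("scene",210,180,310,240); blobs("side",265,185,330,270)
# objects by cloud height
for n in C:
    X=C[n]; ok=(D[n][1]>0)&(X[...,0]>.35)&(X[...,0]<.95)&(abs(X[...,1])<.5)&(X[...,2]>.012)
    k,l,s,ce=cv2.connectedComponentsWithStats(ok.astype(np.uint8))
    for i in range(1,k):
        if s[i,4]>40:
            P=X[l==i]; print(n,s[i],"min",P.min(0).round(3),"max",P.max(0).round(3))
# jar rim ellipse: gray/height
for n in C:
    X=C[n]; z=X[...,2]; m=(abs(z-.06)<.004)&(D[n][1]>0)
    b=(slice(175,210),slice(140,172)) if n=="scene" else (slice(125,165),slice(315,352))
    P=X[b][m[b]]; A=np.c_[2*P[:,:2],np.ones(len(P))]; s=np.linalg.lstsq(A,(P[:,:2]**2).sum(1),rcond=None)[0]
    print(n,"rim",len(P),s[:2].round(4),np.sqrt(s[2]+s[0]**2+s[1]**2).round(4))
a=D["scene"][0][165:250,130:320];b=D["side"][0][115:275,230:360]
cv2.imwrite("pics/crop.png",np.hstack([cv2.resize(a,(470,210*1),interpolation=3),cv2.resize(b,(260,210),interpolation=3)])[...,::-1])
E
```

```text
scene [284 191  11   9  81] [289.1 195.2] top [0.4992 0.1303 0.1074] zmax 0.1122 67
scene [242 208  14  14 182] [248.1 214.5] top [0.5209 0.0154 0.0558] zmax 0.0596 51
side [290 196  17  30 276] [296.6 213.2] top [0.4926 0.1307 0.1083] zmax 0.112 166
side [292 254  13  10 102] [298. 258.] top [0.487  0.1622 0.0352] zmax 0.0378 22
scene [107 172  18  27 125] min [ 0.351 -0.466  0.012] max [ 0.489 -0.399  0.018]
scene [144 177  26  27 544] min [ 0.41  -0.323  0.012] max [ 0.492 -0.249  0.064]
scene [ 89 185  13  16  41] min [ 0.433 -0.498  0.012] max [ 0.506 -0.459  0.017]
scene [276 191  26  40 533] min [0.475 0.092 0.012] max [0.541 0.167 0.112]
scene [190 192  21  14 207] min [ 0.407 -0.183  0.012] max [ 0.473 -0.123  0.023]
scene [157 204  24  32 634] min [ 0.56  -0.226  0.012] max [ 0.63  -0.159  0.083]
scene [222 208  53  22 478] min [ 0.485 -0.066  0.012] max [0.56  0.092 0.06 ]
scene [ 367  214   62   58 2242] min [0.552 0.359 0.012] max [0.655 0.5   0.133]
scene [  17  226   45   61 1886] min [ 0.795 -0.48   0.012] max [ 0.87  -0.405  0.156]
scene [ 118  257  103   81 5284] mi
[... 483 characters left out ...]
 699] min [ 0.56  -0.23   0.012] max [ 0.624 -0.16   0.084]
side [ 122  141   99   61 4501] min [ 0.746 -0.198  0.012] max [ 0.948 -0.001  0.072]
side [322 169  23  16 279] min [ 0.408 -0.186  0.012] max [ 0.466 -0.124  0.023]
side [ 279  195   40   68 1757] min [ 0.451 -0.067  0.012] max [0.558 0.166 0.112]
side [ 111  223   51   47 1865] min [0.781 0.143 0.012] max [0.875 0.238 0.064]
side [  75  260   52   78 2640] min [0.781 0.338 0.012] max [0.845 0.401 0.163]
side [ 165  294   82  109 4866] min [0.55  0.356 0.012] max [0.647 0.5   0.131]
side [ 30 358  27   9  90] min [0.82  0.491 0.073] max [0.865 0.5   0.079]
scene rim 93 [ 0.4877 -0.2637] 0.0567
side rim 131 [ 0.4508 -0.2888] 0.0334
```

```bash
python3 inch.py '{"dx": [-0.043,-0.043,-0.043,-0.043,-0.043],"dy": [-0.037,-0.037,-0.037,-0.037,-0.037],"dz": [0,0,0,0,0],"rx": [0,0,0,0,0],"ry": [0,0,0,0,0],"rz": [0,0,0,0,0]}' 0 
python3 inch.py '{"dx": [-0.043,-0.043,-0.043,-0.043,-0.043],"dy": [-0.037,-0.037,-0.037,-0.037,-0.037],"dz": [0,0,0,0,0],"rx": [0,0,0,0,0],"ry": [0,0,0,0,0],"rz": [0,0,0,0,0]}'
python3 inch.py '{"dx": [0,0,0,0,0],"dy": [0,0,0,0,0],"dz": [0,0,0,0,0],"rx": [0,0,0,0,0],"ry": [0,0,0,0,0],"rz": [10,10,10,10,10]}'
python3 inch.py '{"dx": [0,0,0],"dy": [0,0,0],"dz": [0,0,0],"rx": [0,0,0],"ry": [0,0,0],"rz": [10,0,0]}'
python3 - <<'E'
from h import *
import pickle
D=grab("wrist"); pickle.dump(D,open("w1.pkl","wb")); cv2.imwrite("pics/w1.png",D[0][...,::-1])
o=ctrl.get_obs(); print(o["t"],o["eef_pos"],o["eef_rot"].round(4).tolist(),o["joint_pos"],o["wrist_force"])
E
```

```text
t: 0.78
eef_pos: [0.3488, 0.3741, 0.2186]
eef_rot: [[-0.951, 0.309, 0.0], [0.309, 0.951, -0.0], [-0.0, -0.0, -1.0]]
wrist_force: [0.2, -0.5, 0.3]
opening: 0.515
finger_force: 0.0
t: 1.4
eef_pos: [0.4961, 0.132, 0.2186]
eef_rot: [[-0.951, 0.308, -0.0], [0.308, 0.951, 0.0], [0.0, 0.0, -1.0]]
wrist_force: [1.4, 0.3, -0.6]
opening: 0.011
finger_force: 0.0
t: 2.02
eef_pos: [0.4951, 0.1336, 0.2184]
eef_rot: [[-0.37, 0.929, -0.001], [0.929, 0.37, -0.0], [0.0, -0.001, -1.0]]
wrist_force: [-0.2, 0.6, -0.3]
opening: 0.006
finger_force: 0.0
t: 2.4
eef_pos: [0.4952, 0.1336, 0.2185]
eef_rot: [[-0.211, 0.977, -0.0], [0.977, 0.211, -0.0], [-0.0, -0.0, -1.0]]
wrist_force: [-0.5, -0.5, 0.3]
opening: 0.004
finger_force: 0.0
2.45 [0.49531694 0.13359262 0.21858778] [[-0.2103, 0.9776, -0.0003], [0.9776, 0.2103, -0.0], [0.0001, -0.0003, -1.0]] [-30.8545649   23.89220568  19.11836328 104.42061465  -9.53181005
  53.26560978   4.60955422] [-0.11299533  0.66662987  0.90791036]
```

View pics/w1.png

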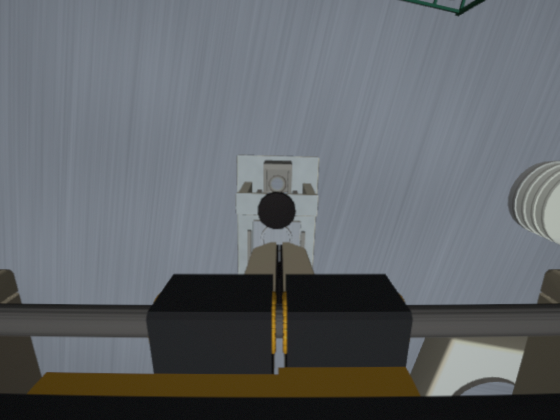

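The wrist view shows the head at (277,210), the ball behind the bar at (278,184) and the plate's uphill edge from (238,156) to (319,158). The fingertips cover the area around (280,245).

```bash
python3 - <<'E'
from h import *
import pickle
w=pickle.load(open("w1.pkl","rb"));D=pickle.load(open("d0.pkl","rb"))
m=np.zeros((420,560),np.uint8);m[185:235,250:305]=w[0][185:235,250:305].max(-1)<50
k,l,s,ce=cv2.connectedComponentsWithStats(m);i=1+s[1:,4].argmax();print(s[i],ce[i])
X=cloud(w[2],w[1]);P=X[l==i];print("head depth med",np.median(P,0).round(4)); h=onplane(w[2],ce[i],.108);print("plane",h.round(4))
for n,uv in(("scene",(289.1,194.5)),("side",(298.2,218))): print(n,tri(w[2],ce[i],D[n][2],uv))
# plate edges: white mask near z 6mm
p=[onplane(w[2],q,.006) for q in((238,156),(319,158))]; d=p[1]-p[0]; print(p,np.degrees(np.arctan2(d[1],d[0])))
g=w[0].min(-1); z=X[...,2]; pl=(w[1]>0)&(z>.002)&(z<.01)&(g>120)
pl[235:]=0; pl[:,:230]=0; pl[:,330:]=0
c=max(cv2.findContours(pl.astype(np.uint8),0,2)[0],key=cv2.contourArea); print(cv2.boundingRect(c))
R=np.array([onplane(w[2],q[0],.006)[:2] for q in c],np.float32); print(cv2.minAreaRect(R))
o=ctrl.get_obs(); print("tool delta head", np.array(o["eef_rot"]).T@(h-o["eef_pos"]))
E
```

```text
[ 259  192   36   37 1044] [276.24137931 209.88888889]
head depth med [0.4939 0.1303 0.1075]
plane [0.4939 0.1304 0.108 ]
scene (array([0.4939804 , 0.1296228 , 0.10560862]), np.float64(0.00017863538915280933))
side (array([0.49298726, 0.13003567, 0.10703791]), np.float64(0.0018546665367112636))
[array([0.43995368, 0.15800741, 0.006     ]), array([0.53600183, 0.1762007 , 0.006     ])] 10.725803478173603
(237, 155, 82, 39)
((0.4906219244003296, 0.14667923748493195), (0.09869207441806793, 0.045454032719135284), 10.649148941040039)
tool delta head [-0.00283037 -0.00206693  0.11058818]
```

```bash
python3 inch.py '{"dx": [-0.003,0,0,0,0],"dy": [-0.002,0,0,0,0],"dz": [0.05,0.05,0.008,0.004,0.004],"rx": [0,0,0,0,0],"ry": [0,0,0,0,0],"rz": [0,0,0,0,0]}'
python3 inch.py '{"dx": [0,0,0],"dy": [0,0,0],"dz": [0.003,0.003,0],"rx": [0,0,0],"ry": [0,0,0],"rz": [0,0,0]}'
python3 inch.py '{"dx": [0,0],"dy": [0,0],"dz": [0.002,0],"rx": [0,0],"ry": [0,0],"rz": [0,0]}'
```

```text
t: 3.08
eef_pos: [0.4946, 0.1303, 0.1042]
eef_rot: [[-0.209, 0.978, 0.002], [0.978, 0.209, 0.001], [0.001, 0.002, -1.0]]
wrist_force: [-3.3, -1.2, 4.9]
opening: 0.004
finger_force: 2.0
t: 3.45
eef_pos: [0.4946, 0.1303, 0.0975]
eef_rot: [[-0.208, 0.978, 0.002], [0.978, 0.208, 0.0], [0.0, 0.002, -1.0]]
wrist_force: [-2.9, -1.5, 5.7]
opening: 0.005
finger_force: 2.8
t: 3.7
eef_pos: [0.4946, 0.1303, 0.0956]
eef_rot: [[-0.208, 0.978, 0.002], [0.978, 0.208, 0.001], [0.0, 0.002, -1.0]]
wrist_force: [-2.4, -0.7, 6.1]
opening: 0.005
finger_force: 3.1
```

```bash
python3 inch.py '{"dx": [0,0],"dy": [0,0],"dz": [0.002,0],"rx": [0,0],"ry": [0,0],"rz": [0,0]}'
python3 inch.py '{"dx": [0,0],"dy": [0,0],"dz": [0.002,0],"rx": [0,0],"ry": [0,0],"rz": [0,0]}'
```

```text
t: 3.95
eef_pos: [0.4946, 0.1304, 0.0943]
eef_rot: [[-0.208, 0.978, 0.002], [0.978, 0.208, 0.001], [0.001, 0.002, -1.0]]
wrist_force: [-4.0, -0.1, 10.8]
opening: 0.006
finger_force: 5.2
t: 4.2
eef_pos: [0.4947, 0.1305, 0.0941]
eef_rot: [[-0.208, 0.978, 0.002], [0.978, 0.208, 0.002], [0.002, 0.002, -1.0]]
wrist_force: [-6.9, -0.8, 23.8]
opening: 0.007
finger_force: 11.7
```

At the stop: z levels off at 0.094 and the force jumps to 24 N. I'll hold, then check the ball.

```bash
for i in 1 2 3; do python3 inch.py '{"dx": [0,0,0,0,0],"dy": [0,0,0,0,0],"dz": [0,0,0,0,0],"rx": [0,0,0,0,0],"ry": [0,0,0,0,0],"rz": [0,0,0,0,0]}' | grep -E "t:|wrist|pos"; done
python3 - <<'E'
from h import *
import pickle
S=grab("scene");W=grab("wrist");V=grab("side")
pickle.dump((S,W,V),open("p2.pkl","wb"))
a=cv2.resize(S[0][185:245,210:310],(400,240),interpolation=2);c=cv2.resize(V[0][180:280,260:335],(180,240),interpolation=2);b=cv2.resize(W[0][130:290,215:345],(195,240),interpolation=2)
cv2.imwrite("pics/p2.png",np.hstack([a,b,c])[...,::-1])
E
```

```text
t: 4.82
eef_pos: [0.4947, 0.1304, 0.0941]
eef_rot: [[-0.208, 0.978, 0.002], [0.978, 0.208, 0.002], [0.002, 0.003, -1.0]]
wrist_force: [-7.2, -2.1, 23.2]
t: 5.45
eef_pos: [0.4947, 0.1304, 0.0941]
eef_rot: [[-0.208, 0.978, 0.002], [0.978, 0.208, 0.002], [0.002, 0.003, -1.0]]
wrist_force: [-6.7, -1.7, 23.4]
t: 6.08
eef_pos: [0.4947, 0.1304, 0.0941]
eef_rot: [[-0.208, 0.978, 0.002], [0.978, 0.208, 0.002], [0.001, 0.003, -1.0]]
wrist_force: [-6.5, -1.1, 23.6]
```

View pics/p2.png

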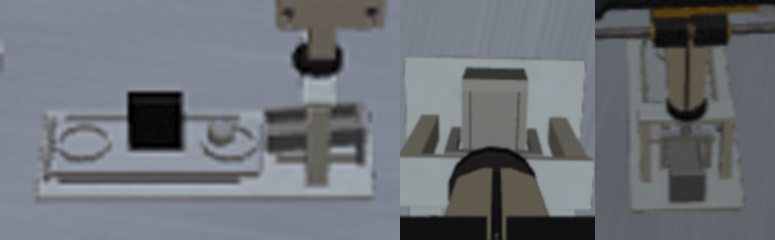

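The left crop shows the ball in the pocket next to the chute, and in the wrist crop the chute is empty. Now I'll release the plunger and view the fin from above.

```bash
python3 inch.py '{"dx": [0,0,0,0],"dy": [0,0,0,0],"dz": [-0.02,-0.05,-0.05,0],"rx": [0,0,0,0],"ry": [0,0,0,0],"rz": [0,0,0,0]}' | head -2
python3 inch.py '{"dx": [-0.055,-0.055,-0.055,0,0],"dy": [0,0,0,0,0],"dz": [0,0,0,0,0],"rx": [0,0,0,0,0],"ry": [0,0,0,0,0],"rz": [0,0,0,-1.5,0]}' 0.6
python3 - <<'E'
from h import *
import pickle
W=grab("wrist");S=grab("scene");V=grab("side"); pickle.dump((S,W,V),open("p3.pkl","wb"))
cv2.imwrite("pics/w3.png",W[0][...,::-1])
E
```

```text
t: 6.72
eef_pos: [0.4982, 0.1311, 0.2151]
t: 7.35
eef_pos: [0.5284, -0.0303, 0.2099]
eef_rot: [[-0.234, 0.972, -0.001], [0.972, 0.234, 0.001], [0.001, -0.0, -1.0]]
wrist_force: [-0.2, 0.2, -0.1]
opening: 0.494
finger_force: 0.0
```

View pics/w3.png

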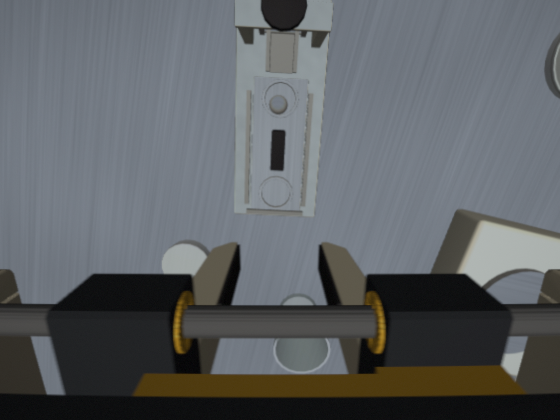

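The wrist view shows the ball at (278,103) inside the near pocket and the fin top at (278,150). I'll measure the fin's centre and yaw.

```bash
python3 - <<'E'
from h import *
import pickle
S,W,V=pickle.load(open("p3.pkl","rb"))
def bl(F,x0,y0,x1,y1):
    m=np.zeros((420,560),np.uint8);m[y0:y1,x0:x1]=F[0][y0:y1,x0:x1].max(-1)<50
    k,l,s,c=cv2.connectedComponentsWithStats(m);i=1+s[1:,4].argmax();return l==i,s[i],c[i]
m,s,c=bl(W,255,115,300,185);print(s,c)
X=cloud(W[2],W[1]);P=X[m&(W[1]>0)];z=np.percentile(P[:,2],80);print("top z",z.round(4),np.percentile(P[:,2],[10,50,90]).round(4))
T=m&(X[...,2]>.05);uv=np.argwhere(T)[:,::-1]
Q=np.array([onplane(W[2],q,.057)[:2] for q in uv],np.float32);r=cv2.minAreaRect(Q);print("fin",r)
# tray plate / dispenser yaw: long edges of plate
g=W[0].min(-1); pl=((W[1]>0)&(X[...,2]>.003)&(X[...,2]<.03)&(g>90)).astype(np.uint8); pl[225:]=0;pl[:40]=0;pl[:,:225]=0;pl[:,335:]=0
cc=max(cv2.findContours(pl,0,2)[0],key=cv2.contourArea)
print("plate",cv2.minAreaRect(np.array([onplane(W[2],q[0],.006)[:2] for q in cc],np.float32)))
ms,ss,cs=bl(S,238,203,262,226);print("scene",ss,cs)
Y=cloud(S[2],S[1]); 
# top edge of fin in scene: mean of top rows
v,u=np.nonzero(ms); print("scene depth top",np.median(Y[ms&(Y[...,2]>.05)],0).round(4))
q=(cs[0],ss[1]+1.5); print("tri",tri(W[2],r and c,S[2],q))
o=ctrl.get_obs();print(o["eef_pos"],np.degrees(np.arctan2(o["eef_rot"][1][1],o["eef_rot"][0][1])))
f=np.array([*r[0],.057]);print("tool delta",np.array(o["eef_rot"]).T@(f-o["eef_pos"]))
# jar
for n,F,b in(("scene",S,(slice(175,210),slice(140,172))),("side",V,(slice(125,165),slice(315,352)))):
    Z=cloud(F[2],F[1]);P=Z[b].reshape(-1,3);P=P[(P[:,2]>.056)&(P[:,2]<.067)]
    print(n,len(P),P.min(0),P.max(0),cv2.minEnclosingCircle(P[:,:2].astype(np.float32)),P[:,2].mean())
cv2.imwrite("pics/jar.png",np.hstack([cv2.resize(S[0][165:240,135:215],(320,300),interpolation=2),cv2.resize(V[0][115:190,255:355],(400,300),interpolation=2)])[...,::-1])
E
```

```text
[271 130  14  40 474] [277.38818565 149.67510549]
top z 0.0571 [0.0554 0.0564 0.0574]
fin ((0.516230046749115, 0.01574539765715599), (0.01215762086212635, 0.03813605010509491), 10.815271377563477)
plate ((0.5122542977333069, 0.03147237002849579), (0.09950249642133713, 0.19940197467803955), 10.489510536193848)
scene [242 208  14  14 182] [248.07142857 214.46153846]
scene depth top [0.5194 0.0161 0.0555]
tri (array([0.51619263, 0.01560749, 0.05292483]), np.float64(0.001054906120365108))
[ 0.52836573 -0.0289642   0.21021331] 13.71369345379703
tool delta [ 0.04614494 -0.00114407  0.15326408]
scene 106 [ 0.41526516 -0.3204404   0.05603396] [ 0.57496583 -0.19837471  0.06694943] ((0.4949303865432739, -0.25594568252563477), 0.09119416028261185) 0.059565699443748586
side 132 [ 0.41567567 -0.32734414  0.05612243] [ 0.48608322 -0.2534422   0.06318939] ((0.4497354328632355, -0.2900605797767639), 0.03738420084118843) 0.05957594774279597
```

View pics/jar.png

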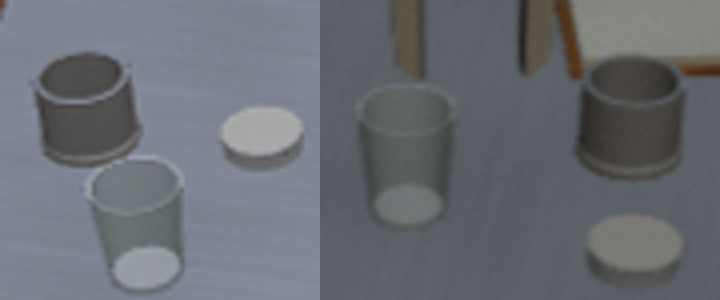

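```bash
python3 inch.py '{"dx": [0,0.046,0,0,0],"dy": [0,-0.0035,0,0,0],"dz": [0,0,0.05,0.05,0.03],"rx": [0,0,0,0,0],"ry": [0,0,0,0,0],"rz": [3,0,0,0,0]}'
python3 inch.py '{"dx": [0,0,0,0],"dy": [0,0,0,0],"dz": [0.02,0.02,0.018,0],"rx": [0,0,0,0],"ry": [0,0,0,0],"rz": [0,0,0,0]}'
python3 - <<'E'
from h import *
o=ctrl.get_obs();R=np.array(o["eef_rot"]);print(o["eef_pos"],np.degrees(np.arctan2(R[1,1],R[0,1])),R.T@(np.array([.5162,.0157,.020])-o["eef_pos"]))
S=ctrl.calibration("scene");V=ctrl.calibration("side")
print(onplane(S,(155.75,184.2),.06),onplane(V,(333.5,134.75),.06),tri(S,(155.75,184.2),V,(333.5,134.75)))
E
```

```text
t: 8.12
eef_pos: [0.5154, 0.0155, 0.0785]
eef_rot: [[-0.186, 0.983, -0.003], [0.983, 0.186, 0.0], [0.001, -0.002, -1.0]]
wrist_force: [-0.8, 0.2, 0.1]
opening: 0.603
finger_force: 0.0
t: 8.62
eef_pos: [0.5157, 0.0149, 0.0216]
eef_rot: [[-0.185, 0.983, -0.003], [0.983, 0.185, 0.001], [0.001, -0.003, -1.0]]
wrist_force: [-0.5, 0.3, 0.1]
opening: 0.603
finger_force: 0.0
[0.51567017 0.01494388 0.02161061] 10.656759896278933 [0.00064349 0.0006646  0.00160957]
[ 0.45478464 -0.2844913   0.06      ] [ 0.44821092 -0.29013283  0.06      ] (array([ 0.44913774, -0.28796149,  0.05850649]), np.float64(0.005136988061680366))
```

```bash
python3 inch.py '{"dx": [0,0,0,0,0],"dy": [0,0,0,0,0],"dz": [0,0,0,0,0],"rx": [0,0,0,0,0],"ry": [0,0,0,0,0],"rz": [0,0,0,0,0]}' 0
python3 inch.py '{"dx": [0,0,0,0,0],"dy": [0,0,0,0,0],"dz": [-0.003,-0.005,-0.006,-0.006,0],"rx": [0,0,0,0,0],"ry": [0,0,0,0,0],"rz": [0,0,0,0,0]}'
```

```text
t: 9.25
eef_pos: [0.5166, 0.0134, 0.0229]
eef_rot: [[-0.183, 0.983, -0.0], [0.983, 0.183, 0.0], [0.0, -0.0, -1.0]]
wrist_force: [-0.9, -0.6, 2.4]
opening: 0.148
finger_force: 30.0
t: 9.88
eef_pos: [0.5171, 0.0134, 0.0433]
eef_rot: [[-0.183, 0.983, 0.001], [0.983, 0.183, -0.0], [-0.0, 0.001, -1.0]]
wrist_force: [0.7, -0.2, -2.2]
opening: 0.148
finger_force: 30.0
```

```bash
python3 inch.py '{"dx": [0,0,0,-0.01,-0.015],"dy": [0,0,0,-0.003,-0.005],"dz": [-0.01,-0.02,-0.025,-0.02,-0.01],"rx": [0,0,0,0,0],"ry": [0,0,0,0,0],"rz": [0,0,0,0,0]}'|grep -E "pos|force"
python3 inch.py '{"dx": [-0.02,-0.025,-0.028,-0.028,-0.028],"dy": [-0.007,-0.009,-0.01,-0.01,-0.01],"dz": [0,0,0,0,0],"rx": [0,0,0,0,0],"ry": [0,0,0,0,0],"rz": [0,0,0,0,0]}'|grep -E "pos|force"
python3 inch.py '{"dx": [-0.028,-0.028,-0.025,-0.015,-0.008],"dy": [-0.01,-0.01,-0.01,-0.006,-0.003],"dz": [0,0,0,0,0],"rx": [0,0,0,0,0],"ry": [0,0,0,0,0],"rz": [0,0,0,0,0]}'|grep -E "pos|force"
python3 inch.py '{"dx": [0,0],"dy": [0,0],"dz": [0,0],"rx": [0,0],"ry": [0,0],"rz": [0,0]}'
python3 - <<'E'
from h import *
import pickle
o=ctrl.get_obs();W=grab("wrist");S=grab("scene");V=grab("side");pickle.dump((S,W,V,o),open("p4.pkl","wb"));cv2.imwrite("pics/w4.png",W[0][...,::-1])
E
```

```text
eef_pos: [0.5138, -0.0127, 0.129]
wrist_force: [-0.7, -0.1, -2.6]
finger_force: 30.0
eef_pos: [0.4906, -0.1495, 0.1275]
wrist_force: [0.4, 0.5, -2.3]
finger_force: 30.0
eef_pos: [0.4716, -0.258, 0.1275]
wrist_force: [-0.5, 1.4, -2.2]
finger_force: 30.0
t: 12.0
eef_pos: [0.4727, -0.2558, 0.1275]
eef_rot: [[-0.184, 0.983, -0.0], [0.983, 0.184, 0.001], [0.001, 0.0, -1.0]]
wrist_force: [-0.0, 1.0, -2.4]
opening: 0.152
finger_force: 30.0
```

View pics/w4.png

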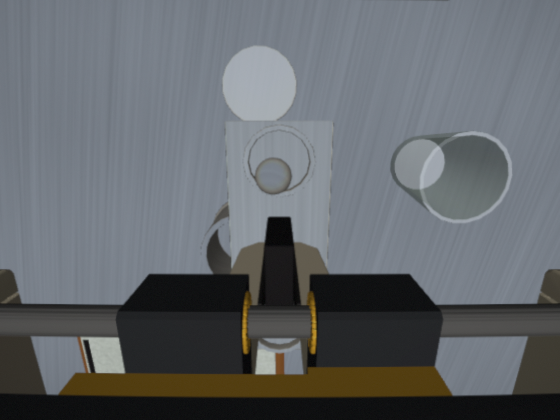

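The wrist view shows the ball at (273,176) still inside the pocket ring, which is centred at (280,160). The jar is partly hidden on the left at about x=205–235. Next I'll measure the ball and jar in each camera.

```bash
python3 - <<'E'
from h import *
import pickle
S,W,V,o=pickle.load(open("p4.pkl","rb"))
R=np.array(o["eef_rot"])
b=onplane(W[2],(273,176),.127);p=onplane(W[2],(280,160),.1226)
print("ball",b,"pocket rim",p,"in tool",R.T@(b-o["eef_pos"]),R.T@(p-o["eef_pos"]))
X=cloud(W[2],W[1]);print("tray z",X[195:200,300:320,2].mean(),X[135:140,235:245,2].mean(),X[230:240,232:238,2].mean(),X[230:240,322:328,2].mean(),X[125:130,315:325,2].mean())
# jar left rim in wrist
m=(X[...,2]>.056)&(X[...,2]<.064)&(W[1]>0);m[:, :195]=0;m[:,240:]=0;m[:180]=0;m[285:]=0
P=X[m];f=lambda q:np.hypot(P[:,0]-q[0],P[:,1]-q[1])
from scipy.optimize import least_squares
D=np.array([onplane(W[2],u[::-1],.06) for u in np.argwhere(m)])[:,:2]
q=np.array([.45,-.289]);r=np.hypot(*(D-q).T);print("jar rim wrist",m.sum(),"r",np.percentile(r,[5,50,95]), D.min(0),D.max(0))
s=least_squares(lambda q:np.hypot(*(D-q).T)-.0335,q,loss="soft_l1",f_scale=.002);print(s.x,np.abs(s.fun).mean())
cv2.imwrite("pics/b4.png",np.hstack([cv2.resize(S[0][155:235,125:225],(375,300),interpolation=2),cv2.resize(V[0][90:190,245:355],(330,300),interpolation=2)])[...,::-1])
E
```

```text
ball [ 0.46123428 -0.20945769  0.127     ] pocket rim [ 0.46346948 -0.20083982  0.1226    ] in tool [ 0.04764309 -0.00271085  0.0005855 ] [0.05569543 0.0010757  0.00499523]
tray z 0.11628118390445782 0.11645914478205321 0.11618953264847262 0.11617779893849943 0.11646805247384333
jar rim wrist 428 r [0.029658   0.03247934 0.0351588 ] [ 0.41562613 -0.31056508] [ 0.43362778 -0.25775562]
[ 0.4514239  -0.28764531] 0.0012856946058655428
```

View pics/b4.png

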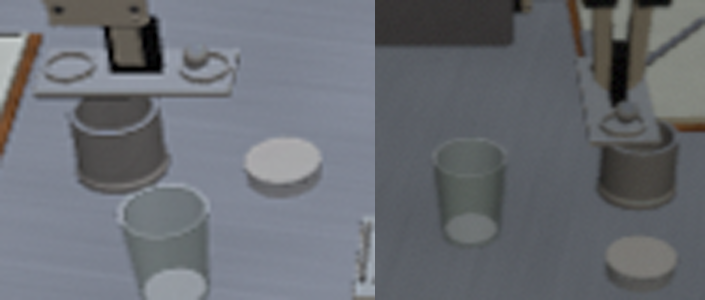

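```bash
python3 - <<'E'
from h import *
S=ctrl.calibration("scene");V=ctrl.calibration("side")
for c,b,j in((S,(177,170.2),(155.75,184.2)),(V,(328.7,127),(333.5,134.75))):
    B=onplane(c,b,.1268);J=onplane(c,j,.06);print(B,J,J-B)
R=np.array(ctrl.get_obs()["eef_rot"])
for d in([.4514-.4612,-.2876+.2095,0],): print(R.T@np.array(d))
E
```

```text
[ 0.46458846 -0.20649402  0.1268    ] [ 0.45478464 -0.2844913   0.06      ] [-0.00980383 -0.07799728 -0.0668    ]
[ 0.45935398 -0.21209195  0.1268    ] [ 0.44821092 -0.29013283  0.06      ] [-0.01114306 -0.07804088 -0.0668    ]
[-7.49556192e-02 -2.40271339e-02 -4.45041281e-05]
```

All three cameras agree that the ball has (-0.010, -0.078) left to go. I'll make the final gentle move.

```bash
python3 inch.py '{"dx": [-0.01,-0.02,-0.02,-0.015,-0.01],"dy": [-0.003,-0.007,-0.007,-0.004,-0.003],"dz": [0,0,0,0,0],"rx": [0,0,0,0,0],"ry": [0,0,0,0,0],"rz": [0,0,0,0,0]}'|grep pos
python3 inch.py '{"dx": [0,0,0,0],"dy": [0,0,0,0],"dz": [0,0,0,0],"rx": [0,0,0,0],"ry": [0,0,0,0],"rz": [0,0,0,0]}'
python3 - <<'E'
from h import *
import pickle
o=ctrl.get_obs();W=grab("wrist");S=grab("scene");V=grab("side");pickle.dump((S,W,V,o),open("p5.pkl","wb"))
X=cloud(W[2],W[1])
print("tray z",X[195:200,300:320,2].mean(),X[135:140,235:245,2].mean(),X[125:130,315:325,2].mean())
cv2.imwrite("pics/b5.png",np.hstack([cv2.resize(S[0][155:235,110:210],(250,200),interpolation=2),cv2.resize(V[0][90:190,260:370],(220,200),interpolation=2),cv2.resize(W[0][80:280,180:400],(220,200))])[...,::-1])
E
```

```text
eef_pos: [0.4622, -0.3365, 0.1276]
t: 13.28
eef_pos: [0.4626, -0.3347, 0.1277]
eef_rot: [[-0.184, 0.983, 0.0], [0.983, 0.184, 0.0], [0.0, 0.0, -1.0]]
wrist_force: [0.1, -0.0, -1.9]
opening: 0.149
finger_force: 30.0
tray z 0.11634345511958641 0.11669038990336436 0.11648890906247088
```

View pics/b5.png

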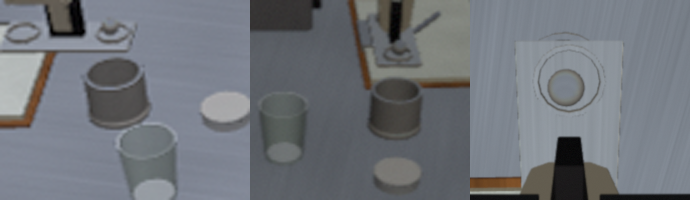

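The ball is still in the pocket and the jar hasn't moved. I'll check the remaining offset numerically.

```bash
python3 - <<'E'
from h import *
import pickle
S,W,V,o=pickle.load(open("p5.pkl","rb"));R=np.array(o["eef_rot"])
J=np.array([.4514,-.2876,.1268])
for n,c,b,j in(("s",S[2],(154,165.8),(155.75,184.2)),("v",V[2],(334.5,113),(333.5,134.75))):
    d=onplane(c,j,.06)-onplane(c,b,.1268);d[2]=0;print(n,d,R.T@d)
b=onplane(W[2],(276,167),.1268);p=onplane(W[2],(569.5-470+180,79.5+80),.1226);print("w",R.T@(J-b),"pocket",R.T@(J-p))
E
```

```text
s [-2.32157410e-05 -4.00389377e-03  0.00000000e+00] [-3.93160259e-03 -7.57762479e-04 -1.16526254e-06]
v [-0.00185508 -0.00053223  0.        ] [-1.82670072e-04 -1.92125291e-03 -2.05422560e-07]
w [-4.08738757e-03 -1.32578833e-03 -1.25458835e-06] pocket [-0.00758631 -0.00320968 -0.00420239]
```

```bash
python3 inch.py '{"dx": [-0.002,-0.002,0,0,0],"dy": [-0.001,-0.001,0,0,0],"dz": [0,0,0,0,0],"rx": [0,0,0,0,0],"ry": [0,0,0,0,0],"rz": [0,0,0,0,0]}'
python3 - <<'E'
from h import *
W=grab("wrist")
g=cv2.medianBlur(cv2.cvtColor(W[0],cv2.COLOR_RGB2GRAY),3)[120:205,230:330]
c=cv2.HoughCircles(g,cv2.HOUGH_GRADIENT,1,5,param1=80,param2=14,minRadius=14,maxRadius=21)
o=ctrl.get_obs();R=np.array(o["eef_rot"])
for x,y,r in c[0][:2]: print(x+230,y+120,r,R.T@(np.array([.4514,-.2876,.1268])-onplane(W[2],(x+230,y+120),.1268)))
print(np.abs(o["joint_velocities"]).max())
E
```

```text
t: 14.05
eef_pos: [0.4612, -0.3395, 0.1277]
eef_rot: [[-0.183, 0.983, -0.0], [0.983, 0.183, 0.0], [0.0, -0.0, -1.0]]
wrist_force: [0.5, -1.0, -1.0]
opening: 0.147
finger_force: 30.0
275.5 166.5 19.0 [ 1.06380128e-04  1.19505391e-03 -7.13063706e-08]
271.5 169.5 20.4 [ 1.71726065e-03  3.34836989e-03 -1.65762534e-07]
0.0680382135714671
```

The ball is within about 1 mm of the jar's centre and at rest, with the tray level and its underside at 0.110 m. Handing in.

```bash
python3 -c "
from plant import ctrl
print(ctrl.job_done())"
```

```text
the job is handed in; nothing more can be done
None
```

I pressed the plunger to its stop and the ball rolled into the tray; the arm now holds the tray still and level, with the ball within about 1–4 mm of the jar mouth's centre and the underside about 5 cm above the rim, handed in at about 14 s of the 58 s limit.

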